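# Switch on the small cooking ring with its pull-turn-push safety knob

### The arm

A 6-joint arm with a two-finger parallel gripper is mounted at the origin on a cart in front of the work surface, level with it; the furniture and walls round the work are solid. World frame = base frame: x ahead of the robot, y to its left, z up, the work surface at z = 0. Lengths are in mm, angles in rad, forces in N, time in s.
With the tool pointing down it reaches from about 275 to 750 mm from the base axis. Payload 10.2 kg.
Tool frame: the origin (TCP) lies midway between the tips of the shut fingers; the grasp point (between the pads) lies 19 mm behind it; z points along the fingers, y is the direction in which the jaws open and shut (so a half turn about z gives the same grasp; the last joint's range is limited). The gripper opens to 85 mm and grips with 20 to 120 N. Pads are 22 mm wide; open, the fingers measure 114 mm over their backs; the gripper's body (76 mm by 85 mm) begins 54 mm behind the grasp point. The pads swing forward as they close: fully open they stand 13 mm farther back than shut.
Start: joints at [-1.558, 0.313, 1.498, -0, 1.331, -0.223], TCP at [122.637, -510.481, 231.294] pointing down, gripper open.
Joint ranges: [-2.94, 2.94], [-0.97, 2.17], [0.19, 2.56], [-1.23, 4.37], [0.02, 3.11], [-2.88, 2.88]. Speed limits (rad/s): [2.39, 2.39, 3.01, 3.14, 3.14, 3.14].

### API

Orientations are given as a unit quaternion [w, x, y, z].
In Python, from rig import sense, capture, finish_job, search_frame, trace gives the robot as it stands.
- The arm moves only by the tool arm_command, never from a script. Its argument "steps" is one flat list of numbers, 5 for each row, row after row: the shift along the world's x, y, z in units of 50 mm (1.0 is 50 mm), then the turn about the world's z in units of 5 degrees (1.0 is 5 degrees), then the opening in per cent of the stroke, from 0 (shut) to 100 (fully open). In form: [dx, dy, dz, twist, fingers, dx, dy, dz, twist, fingers, ...]. A call has 1 to 5 rows; each row shifts and turns the commanded pose from where the row before left it; what a row does not reach is not made up. A row lasts 1/8 s, in which the tool goes at most 62.5 mm and 10.7 degrees, less where a joint would pass 70% of its speed; a pose out of reach is approached as far as the arm can. A call is refused whole if a number of a shift passes 1 or a number of a turn 1, either way. A call with a gripper value outside its range is refused whole. The fingers move at their own pace and stop on an object; "grip_force" is the grip in N (left out, the last holds). Time passes only in rows, so rows that do not move let the fingers close. It gives the time, the measured TCP pose, the force and the opening at its end, in the units of the state.
- sense(): the state, without advancing time (a new reading comes with each control period).
- capture(name): name is "scene" or "top" or "wrist"; returns a dict with "frame" (384x512x3 uint8, blue, green, red), "fov_y" (degrees; the focal length in pixels is half the picture's height over the tangent of half this angle, whatever the lens; pixels are square), "cx", "cy" (the principal point, pixels), "k1" (the pictures are not rectified: a ray, as slopes to the right and down, at radius r is drawn at 1 + k1 r^2 times it, then the intrinsics apply), "extrinsics" (4x4, takes a point from world to camera coordinates). Camera axes: x right, y down, z forward; pixel columns grow to the right and rows downward; lengths in mm; the calibration is good to about 2 mm. A picture is of the moment at which its call begins. There is no depth.
- finish_job(): hands the job in, once; it reports no verdict.
Trained networks look in a picture, given as the dict that the camera call returned (one of the last four; its "shot" number tells which), for a name from the list of things; names that differ only in an ending like _2 or _b are one class to them, and where a whole thing is asked for, a point or a joint stands for the part that bears it (a point fixed in the world has none). Each returns a list of dicts, best first, with "score" (0 to 1); they miss things now and then, are a little off and sometimes report something else, mostly with a low value. They report only what shows in the picture. A call takes as long as a camera call.
- search_frame(picture, target): "point" ([x, y, z] in mm, in world coordinates, good to about 4 mm: the middle of the surface that is visible of it).
- trace(picture, target): "mask" (384x512 bool, what is visible of it).
The state is a dict: "time_s": time; "joints": joint angles; "dq": joint speeds; "tau": joint torques, N m; "eef_pos": TCP position; "ee_rot": TCP orientation; "force": force on the tool from outside, world axes, zero at the start; "wrist_torque": the same for the moment, N m; "grip_width": opening from 0.0 (shut) to 1.0 (fully open).
Only numpy, scipy, OpenCV 4.12 (cv2) and the standard library are available. Lean on these libraries where they do the work, as an engineer would, in place of code of your own. Each camera call takes 0.05 s, during which the arm holds its last target. There are 200 camera calls.

### The job

Switch on the smaller ring of the two-ring tabletop cooker, using the safety knob directly in front of that ring: pull the knob up to unlock it, turn it clockwise until its pointer is at the solid bar mark, then push it fully back down and let go. Leave the larger ring's knob alone.

Things in the scene. Friction and masses are not known exactly. Their poses are not given: they have to be found in the camera images.
- hob: Two-ring tabletop cooker: white case 210 mm deep (x), 360 mm wide (y), flat steel deck 52 mm up; origin under its centre, x away from the robot. Two dark round rings side by side, 94 and 136 mm across; either may be on the left. Each has a black knob of its own on the deck, 105 mm in front of (robot's side of) the ring's centre; the knobs stand 180 mm apart.
- small_knob (a point): Grip point on the vertical axis of the smaller ring's knob, moving with it: z up, x along the bar to the pointer end (white stripe), y across the bar. The knob is an upright black bar 42 mm long, 14 mm wide (grip this), on a disc 42 mm across. Pushed in, above the deck: disc top 10 mm, this point 32 mm, bar top 44 mm.
- small_pull (a joint): How far the smaller ring's knob is pulled up, m: 0 = fully in, stop at 0.020. Friction about 3 N; it stays where it is left. Below about 0.010 it is locked and cannot turn out of its notch; pulled 0.012 or more it turns freely. Between the notches it cannot be pushed in below about 0.010.
- small_turn (a joint): Turn of the smaller ring's knob, rad, clockwise from above is positive. 0 = pointer at the off mark (small open circle, towards the ring); 1.22 (70 degrees) = pointer at the on mark (solid black bar on the deck). Stops at -0.15 and 1.37. It can be pushed in within 0.15 of 0 and of 1.22. Friction about 0.03 N m. Starts within 0.08 of 0.
- large_pull (a joint): How far the larger ring's knob (same shape, same mechanism) is pulled up, m: 0 = pushed fully in. It starts at 0 and must stay there.

How it is judged:
By the outcome, as a careful person would: the job done as asked, in the order asked, and still so for the second after the job is handed in, with the robot touching nothing.
It also fails if it takes over 32 s, if anything falls off the work surface, if the arm or the gripper's body presses on something with over 40 N, if the wrist force passes 120 N, or if a joint passes its speed limit or range.

## Working session

There is one attempt and no reset: what is moved stays moved. The work goes in short steps, Python scripts to look and compute and a tool call to move; the robot and the scene stay as the last step left them, time stands still between calls to the robot, and variables do not carry over. Pictures are saved under pics/ and viewed, on a budget of 10 in all, crops included, one or two more only if the job needs it, and the job is handed in when it is done.

Besides the shell and the picture viewer there is one more tool, called after "Request:" as name(argument=value, ...) on one line, values as JSON. arm_command: Moves the arm, as the interface text tells. Its arguments: {"type":"object","properties":{"steps":{"type":"array"},"grip_force":{"type":"number"}},"required":["steps"]}

```bash
mkdir -p pics; cat > h.py <<'E'
import numpy as np, cv2
from rig import sense,capture,finish_job,search_frame,trace
def K(p):
    f=p["frame"].shape[0]/2/np.tan(np.radians(p["fov_y"]/2)); return f
def pix2z(p,u,v,z):
    f=K(p); d=np.array([(u-p["cx"])/f,(v-p["cy"])/f]); s=d.copy()
    for _ in range(20): s=d/(1+p["k1"]*(s@s))
    E=np.array(p["extrinsics"]); R=E[:3,:3]; c=-R.T@E[:3,3]; r=R.T@np.array([s[0],s[1],1])
    return c+r*(z-c[2])/r[2]
def proj(p,X):
    E=np.array(p["extrinsics"]); c=E[:3,:3]@np.array(X,float)+E[:3,3]; s=c[:2]/c[2]
    s=s*(1+p["k1"]*(s@s)); return s*K(p)+[p["cx"],p["cy"]]
E
python3 - <<'E'
from h import *
s=sense(); print(s)
ims=[]
for n in ("scene","top"):
    p=capture(n); ims.append(p["frame"])
    E=np.array(p["extrinsics"]); print(n,p["fov_y"],p["k1"],-E[:3,:3].T@E[:3,3])
    for t in ("hob","small_knob","large_pull"):
        print(t,[(np.round(r["point"],1),round(r["score"],2)) for r in search_frame(p,t)])
    np.save(n+".npy",p,allow_pickle=True)
cv2.imwrite("pics/a.png",ims[0]);cv2.imwrite("pics/b.png",ims[1])
E
```

```text
{'time_s': 0.0, 'joints': array([-1.55839337e+00,  3.13435118e-01,  1.49846806e+00,  8.21472157e-06,
        1.33101370e+00, -2.23375055e-01]), 'dq': array([-0.00011959, -0.00062076, -0.00026536, -0.00142998,  0.00044389,
        0.00074409]), 'tau': array([ 1.58104260e-03, -4.12262678e+01, -2.59743440e+01, -1.03748957e-04,
        4.09666260e-03, -1.20084738e-05]), 'eef_pos': array([ 122.63923388, -510.1950687 ,  230.73103994]), 'ee_rot': array([-6.58010245e-04,  9.93059033e-01,  1.17615130e-01,  7.36810039e-05]), 'force': array([ 0.22538427, -0.22746494,  0.19669872]), 'wrist_torque': array([-0.0194364 ,  0.00670795,  0.00264097]), 'grip_width': 1.000329038636858}
scene 43.255124320960746 0.031836952910459945 [-153.54244884  510.77614162  501.6271904 ]
hob [(array([449.4, 119.2,  48.2]), 0.6)]
small_knob [(array([437.3, 174.2,  79.1]), 0.85)]
large_pull [(array([436.6,  -7.5,  75.6]), 0.58)]
top 50.77568099180934 -0.0493803736344863 [372.24865026 117.41383023 906.7900628 ]
hob [(array([492.3,  96.6,  50.2]), 0.61)]
small_knob [(array([442.2, 167.7,  69.9]), 0.74)]
large_pull []
```

View pics/a.png

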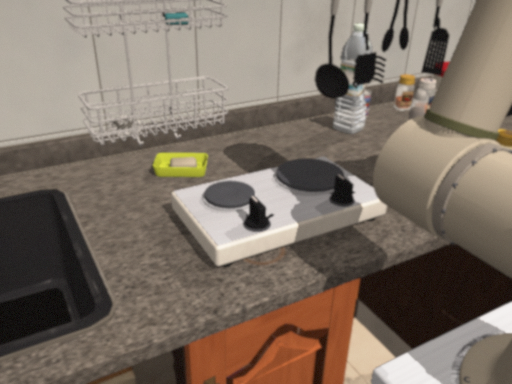

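View pics/b.png

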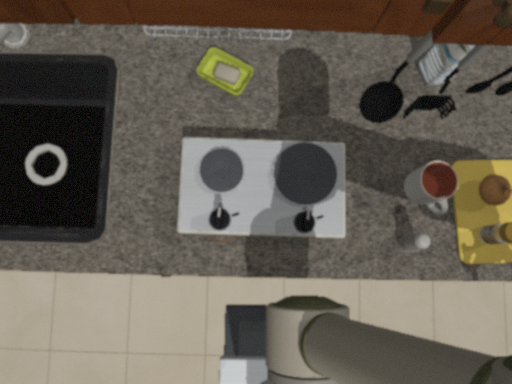

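The scene picture shows the small ring on the left at (229,194) with its knob at (258,213). The top picture shows the small ring at (221,170), its knob at (220,218) and the large knob at (305,221). Next I'll fit the rings and zoom in on the knob.

```bash
python3 - <<'E'
from h import *
p=capture("top"); g=cv2.cvtColor(p["frame"],cv2.COLOR_BGR2GRAY)
C=[]
for (u,v) in((221,170),(305,173)):
    m=((g<120)).astype(np.uint8); m[:143]=0;m[203:]=0;m[:,:185]=0;m[:,342:]=0
    n,l,st,c=cv2.connectedComponentsWithStats(m)
    i=l[v,u]; ys,xs=np.nonzero(l==i); P=np.array([pix2z(p,x,y,54)[:2] for x,y in zip(xs,ys)])
    print(st[i],P.mean(0),np.ptp(P,0)); C.append(P.mean(0))
# case outline
w=((g>125)).astype(np.uint8)
for t in ("hob","small_knob","large_pull"):
    for r in trace(p,t)[:2]:
        ys,xs=np.nonzero(r["mask"]); rect=cv2.minAreaRect(np.c_[xs,ys].astype(np.float32))
        print(t,r["score"],len(xs),rect)
        if t=="hob" and r["score"]>.4:
            b=[pix2z(p,*q,52)[:2] for q in cv2.boxPoints(rect)]; print(np.round(b,1),np.mean(b,0))
        if t!="hob":
            mm=r["mask"]&(g<70); ys,xs=np.nonzero(mm); print(xs.mean(),ys.mean(),pix2z(p,xs.mean(),ys.mean(),62))
u=C[1]-C[0]; d=u/np.linalg.norm(u); print("sep",np.linalg.norm(u), "yaw",np.degrees(np.arctan2(d[0],-d[1])))
f=np.array([d[1],-d[0]]);  # forward?
print(f,[c+105*f for c in C])
cv2.imwrite("pics/c.png",np.hstack([cv2.resize(p["frame"][195:245,190:250],None,fx=8,fy=8,interpolation=2)]))
E
```

```text
[ 200  148   43   44 1508] [555.12856971 165.34197091] [94.91723993 90.86435238]
[ 273  143   69   60 3687] [553.30970636 -19.39406485] [133.54674372 148.27700453]
hob 0.65 9953 ((261.8717346191406, 187.71971130371094), (169.41656494140625, 96.56330108642578), 1.9749339818954468)
[[ 416.1  256.3]
 [ 625.7  259.7]
 [ 624.2 -111.5]
 [ 412.5 -101.9]] [519.64217659  75.65125237]
small_knob 0.76 308 ((218.75001525878906, 218.75001525878906), (19.091880798339844, 18.384775161743164), 45.0)
219.0684410646388 219.61216730038024 [445.95517066 165.33191457  62.        ]
large_pull 0.62 318 ((304.2000427246094, 221.9000244140625), (19.677396774291992, 19.230182647705078), 63.43495178222656)
303.98625429553266 222.04123711340208 [445.37943205 -12.86975413  62.        ]
sep 184.74498958053167 yaw -0.5641012365729805
[-0.99995153  0.00984526] [array([450.13365862, 166.37572372]), array([448.31479527, -18.36031205])]
```

View pics/c.png

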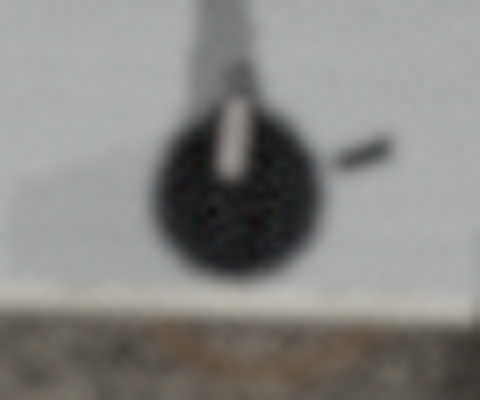

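Knob disc at crop (238,190), stripe pointing up, solid bar mark at (363,155), roughly 70° clockwise from it. To keep the wrist joint in range through the 70° turn, I'll approach with the tool yaw near 176°, which is a twist of +162°.

Request:
arm_command(steps=[0.18,0.38,0,1,60,0.18,0.38,0,1,60,0.18,0.38,0,1,60,0.18,0.38,0,1,60,0.18,0.38,0,1,60], grip_force=50)

```text
time_s: 1.23
eef_pos: [167.9, -414.9, 231.4]
ee_rot: [0.0, 0.944, 0.331, -0.0]
force: [0.1, -0.1, -0.3]
grip_width: 0.6
```

Request:
arm_command(steps=[0.18,0.38,0,1,60,0.18,0.38,0,1,60,0.18,0.38,0,1,60,0.18,0.38,0,1,60,0.18,0.38,0,1,60])

```text
time_s: 1.85
eef_pos: [212.9, -319.9, 231.4]
ee_rot: [0.0, 0.85, 0.527, -0.0]
force: [-0.1, -1.1, 0.2]
grip_width: 0.599
```

Request:
arm_command(steps=[0.18,0.38,0,1,60,0.18,0.38,0,1,60,0.18,0.38,0,1,60,0.18,0.38,0,1,60,0.18,0.38,0,1,60])

```text
time_s: 2.48
eef_pos: [257.9, -224.8, 231.4]
ee_rot: [0.0, 0.715, 0.699, -0.0]
force: [0.8, -0.8, -0.3]
grip_width: 0.6
```

Request:
arm_command(steps=[0.18,0.38,0,1,60,0.18,0.38,0,1,60,0.18,0.38,0,1,60,0.18,0.38,0,1,60,0.18,0.38,0,1,60])

```text
time_s: 3.1
eef_pos: [302.9, -129.8, 231.4]
ee_rot: [0.0, 0.547, 0.837, -0.0]
force: [0.7, 0.6, -0.2]
grip_width: 0.599
```

Request:
arm_command(steps=[0.18,0.38,0,1,60,0.18,0.38,0,1,60,0.18,0.38,0,1,60,0.18,0.38,0,1,60,0.18,0.38,0,1,60])

```text
time_s: 3.72
eef_pos: [347.9, -34.8, 231.4]
ee_rot: [0.0, 0.353, 0.936, -0.0]
force: [-0.4, 0.2, -0.5]
grip_width: 0.601
```

Request:
arm_command(steps=[0.18,0.38,0,1,60,0.18,0.38,0,1,60,0.18,0.38,0,1,60,0.18,0.38,0,1,60,0.18,0.38,0,1,60])

```text
time_s: 4.35
eef_pos: [392.9, 60.2, 231.4]
ee_rot: [0.0, 0.142, 0.99, -0.0]
force: [0.2, -0.4, 0.2]
grip_width: 0.599
```

Request:
arm_command(steps=[0.18,0.4,0,1,60,0.18,0.4,0,1,60,0.18,0.4,0,0.5,60,0.18,0.4,0,0,60,0.18,0.4,0,0,60])

```text
time_s: 4.97
eef_pos: [437.9, 160.2, 231.4]
ee_rot: [0.0, 0.035, 0.999, 0.0]
force: [-0.2, 0.3, 0.0]
grip_width: 0.599
```

```bash
python3 - <<'E'
from h import *
p=capture("wrist"); s=sense(); print(s["eef_pos"],s["joints"])
E=np.array(p["extrinsics"]); print(-E[:3,:3].T@E[:3,3],E[:3,:3])
print([(r["point"],r["score"]) for r in search_frame(p,"small_knob")])
# rectified overhead views of deck plane z=52 , 2px/mm, north = +x, right=-y
def ortho(z,x0=400,x1=640,y0=260,y1=100,s=3):
    h,w=int((x1-x0)*s),int((y0-y1)*s); m=np.zeros((h,w,2),np.float32)
    for i in range(h):
        for j in range(w): m[i,j]=proj(p,[x1-i/s,y0-j/s,z])
    return cv2.remap(p["frame"],m[...,0],m[...,1],1)
o=ortho(52,x0=400,x1=520,y0=230,y1=110,s=4); cv2.imwrite("pics/d.png",np.hstack([o,ortho(96,x0=400,x1=520,y0=230,y1=110,s=2.0).repeat(2,0)[:480,:,:]][:1]))
cv2.imwrite("pics/w.png",p["frame"]); np.save("w.npy",p,allow_pickle=True)
E
```

```text
[438.49229272 161.72974654 231.28217455] [ 1.01398676e-01  1.84966622e-01  1.66259630e+00  8.66044455e-04
  1.29334338e+00 -1.40080724e+00]
[370.59147899 165.81188872 373.97101303] [[ 6.99057724e-02  9.97553586e-01  1.58727291e-04]
 [ 9.61302663e-01 -6.74079122e-02  2.67120503e-01]
 [ 2.66477715e-01 -1.85206801e-02 -9.63663122e-01]]
[([446.2, 167.4, 80.8], 0.92)]
```

View pics/w.png

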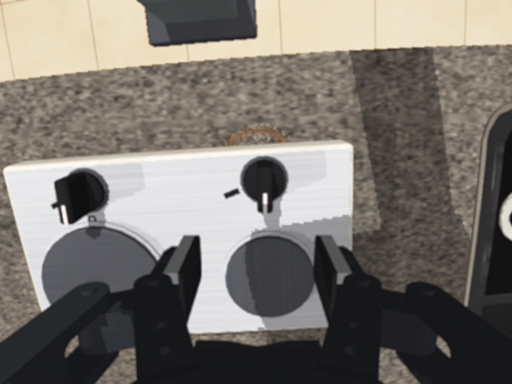

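View pics/d.png

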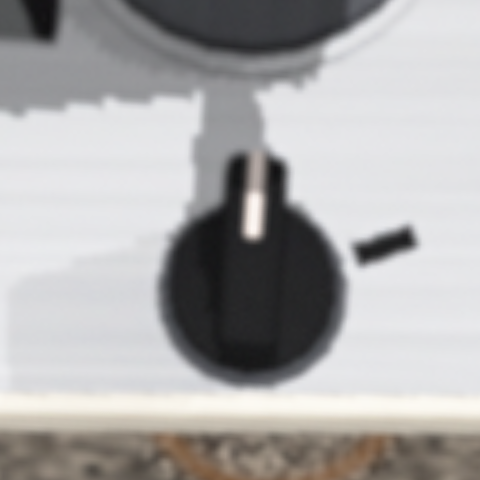

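The wrist views agree: knob axis near (446,166.5), bar about 2.5° clockwise of straight ahead, and the bar mark at ortho (386,246) about 70° clockwise of the off direction. Descending now.

Request:
arm_command(steps=[0.16,0.12,-0.5,0.3,60,0,0,-0.7,0,60,0,0,-0.7,0,60,0,0,-0.7,0,60,0,0,-0.3,0,60])

```text
time_s: 5.7
eef_pos: [444.8, 164.9, 85.0]
ee_rot: [-0.001, 0.022, 1.0, -0.0]
force: [-0.1, 0.4, 0.3]
grip_width: 0.605
```

Request:
arm_command(steps=[0,0,-0.2,0,60,0,0,-0.16,0,60,0,0,0,0,60])

```text
time_s: 6.08
eef_pos: [445.7, 165.5, 68.4]
ee_rot: [0.0, 0.022, 1.0, 0.0]
force: [-0.5, 0.8, 0.3]
grip_width: 0.599
```

```bash
python3 - <<'E'
from h import *
p=capture("scene"); s=sense(); print(s["eef_pos"],s["force"])
cv2.imwrite("pics/e.png",cv2.resize(p["frame"][120:280,150:400],None,fx=3,fy=3))
E
```

```text
[445.90039516 165.54972303  68.71509584] [ 0.48688461 -0.23449063  0.41239377]
```

View pics/e.png

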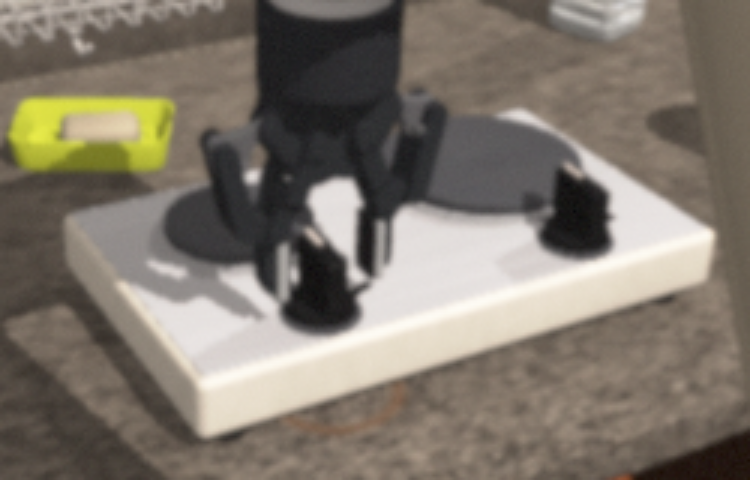

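The fingers straddle the bar at (320,275). Closing.

Request:
arm_command(steps=[0,0,0,0,30,0,0,0,0,0,0,0,0,0,0,0,0,0,0,0,0,0,0,0,0], grip_force=60)

```text
time_s: 6.75
eef_pos: [445.8, 165.9, 68.8]
ee_rot: [0.0, 0.022, 1.0, 0.0]
force: [-1.5, 4.5, 5.5]
grip_width: 0.155
```

```bash
python3 - <<'E'
from h import *
s=sense(); print(s["eef_pos"],s["ee_rot"],s["force"],s["wrist_torque"],s["grip_width"])
E
```

```text
[445.79102594 165.9219657   68.81450761] [3.49192410e-04 2.17573403e-02 9.99763152e-01 3.67684383e-04] [-1.48102196  4.49768498  5.49974287] [0.59852961 0.35494761 0.0055136 ] 0.15455853329258043
```

Request:
arm_command(steps=[0,0,0.1,0,0,0,0,0.1,0,0,0,0,0.1,0,0,0,0,0.04,0,0,0,0,0,0,0])

```text
time_s: 7.38
eef_pos: [445.7, 165.9, 85.6]
ee_rot: [0.0, 0.022, 1.0, 0.0]
force: [-0.7, 5.0, 1.9]
grip_width: 0.149
```

```bash
python3 - <<'E'
from h import *
p=capture("scene"); s=sense(); print(s["eef_pos"],s["force"],s["wrist_torque"],s["grip_width"])
cv2.imwrite("pics/f.png",cv2.resize(p["frame"][120:280,150:400],None,fx=3,fy=3))
E
```

```text
[445.73097107 165.86558624  85.60125129] [0.2977642  5.63751227 0.74433724] [ 8.33699416e-01 -2.24716969e-04 -4.27743318e-02] 0.15563262959202137
```

View pics/f.png

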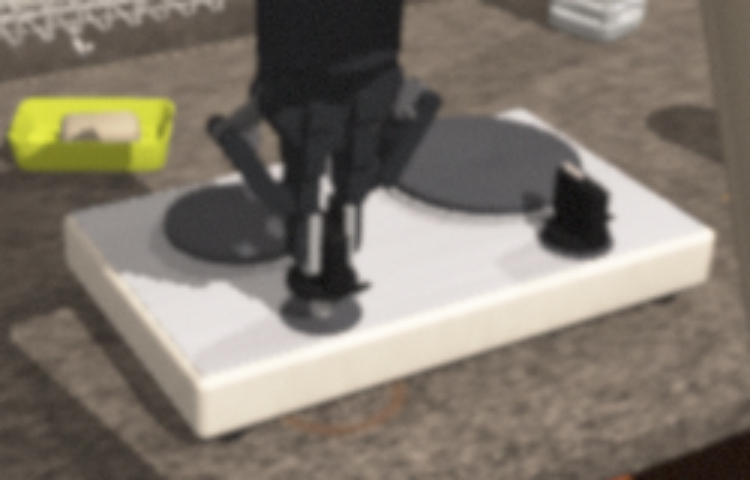

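The knob is lifted about 17 mm, with a gap and shadow under the disc at (320,310). Now the clockwise turn.

Request:
arm_command(steps=[0,0.02,0,-0.5,0,0,0,0,-0.8,0,0,0,0,-0.8,0,0,0,0,-0.8,0,0,0,0,-0.8,0])

```text
time_s: 8.05
eef_pos: [445.8, 166.2, 85.6]
ee_rot: [0.0, 0.183, 0.983, -0.0]
force: [-1.0, 0.4, 0.5]
grip_width: 0.151
```

Request:
arm_command(steps=[0,0,0,-0.8,0,0,0,0,-0.8,0,0,0,0,-0.8,0,0,0,0,-0.8,0,0,0,0,-0.8,0])

```text
time_s: 8.68
eef_pos: [445.8, 166.4, 85.6]
ee_rot: [0.0, 0.351, 0.936, -0.0]
force: [-0.3, 1.5, 0.7]
grip_width: 0.151
```

Request:
arm_command(steps=[0,0,0,-0.8,0,0,0,0,-0.8,0,0,0,0,-0.8,0,0,0,0,-0.8,0,0,0,0,-0.8,0])

```text
time_s: 9.3
eef_pos: [446.0, 166.5, 85.6]
ee_rot: [0.0, 0.508, 0.861, 0.0]
force: [1.6, 1.9, 0.5]
grip_width: 0.151
```

Request:
arm_command(steps=[0,0,0,-0.8,0,0,0,0,-0.8,0,0,0,0,-0.3,0,0,0,0,0,0])

```text
time_s: 9.8
eef_pos: [446.1, 166.6, 85.6]
ee_rot: [0.0, 0.577, 0.817, 0.0]
force: [2.5, 3.3, 0.9]
grip_width: 0.151
```

```bash
python3 - <<'E'
from h import *
p=capture("wrist"); s=sense(); print(s["eef_pos"],s["force"],s["wrist_torque"],s["grip_width"],"yaw",2*np.degrees(np.arctan2(s["ee_rot"][2],s["ee_rot"][1])))
q=capture("top")
cv2.imwrite("pics/g.png",np.hstack([p["frame"][:,::1],cv2.resize(q["frame"][190:250,200:240],(256,384))]))
E
```

```text
[446.06688095 166.5884403   85.58570118] [3.00566846 3.21663938 2.24453275] [ 0.58590918 -0.39583868  0.00801477] 0.1523839406568102 yaw 109.55813466653333
```

View pics/g.png

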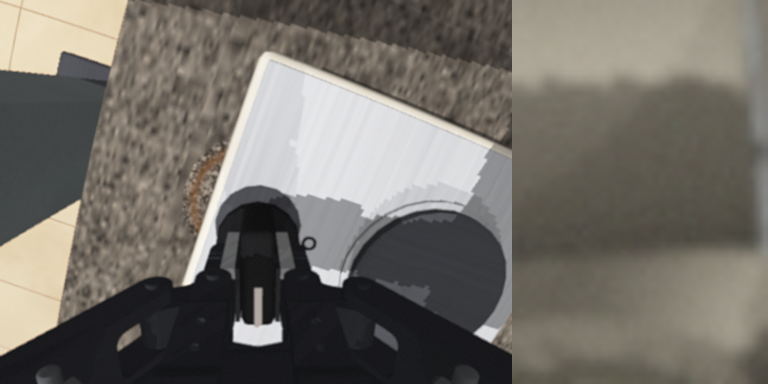

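The knob has turned with the gripper: the stripe is at (258,305) and the off circle is visible at (309,243). I'll check the angle against that circle.

```bash
python3 - <<'E'
from h import *
p=capture("wrist")
X=pix2z(p,309,243,52); d=X[:2]-[446.5,167]; print(X,d,"off dir cw deg",-np.degrees(np.arctan2(d[1],d[0])))
a,b=[pix2z(p,*q,52)[:2] for q in((262,64),(186,284))]; e=a-b; print("front edge",a,b,"cw yaw",np.degrees(np.arctan2(e[0],e[1])))
a,b=[pix2z(p,*q,52)[:2] for q in((275,57),(508,152))]; e=b-a; print("side edge cw yaw",-np.degrees(np.arctan2(e[1],e[0])))
E
```

```text
[477.80292533 166.83415654  52.        ] [31.30292533 -0.16584346] off dir cw deg 0.30355122735351564
front edge [420.1067448  248.34974536] [419.01155909 117.81803316] cw yaw 0.48071112398156446
side edge cw yaw 0.17061819699272254
```

The off direction is 0.3° clockwise, so "on" is 70.3° and the bar is at 70.5°. Pushing down.

Request:
arm_command(steps=[0.01,0.01,-0.1,0,0,0,0,-0.1,0,0,0,0,-0.1,0,0,0,0,-0.04,0,0,0,0,0,0,0])

```text
time_s: 10.58
eef_pos: [446.2, 166.7, 68.7]
ee_rot: [0.0, 0.577, 0.817, -0.0]
force: [-1.6, -2.8, 11.3]
grip_width: 0.153
```

Request:
arm_command(steps=[0,0,-0.02,0,0,0,0,0,0,0])

```text
time_s: 10.82
eef_pos: [446.2, 166.8, 68.6]
ee_rot: [0.0, 0.577, 0.817, -0.0]
force: [-7.1, -4.0, 21.7]
grip_width: 0.151
```

It's on the stop at 22 N, back at the original height. Releasing and retreating.

Request:
arm_command(steps=[0,0,0,0,40,0,0,0,0,60,0,0,0,0,60,0,0,0.3,0,60,0,0,0.7,0,60])

```text
time_s: 11.45
eef_pos: [445.5, 166.9, 117.7]
ee_rot: [-0.001, 0.577, 0.817, -0.001]
force: [1.1, -0.2, 0.1]
grip_width: 0.602
```

Request:
arm_command(steps=[0,0,0.8,0.5,60,0,0,0.8,1,60,-0.3,0,0.5,1,60,-0.3,0,0,1,60,-0.3,0,0,0,60])

```text
time_s: 12.08
eef_pos: [400.5, 167.0, 223.1]
ee_rot: [0.0, 0.446, 0.895, 0.0]
force: [0.5, 0.4, 0.5]
grip_width: 0.599
```

```bash
python3 - <<'E'
from h import *
p=capture("wrist"); s=sense(); print(s["time_s"],s["eef_pos"],s["force"])
q=capture("scene")
cv2.imwrite("pics/i.png",np.hstack([p["frame"],cv2.resize(q["frame"][150:278,216:312],(288,384))]))
E
```

```text
12.125 [398.98143227 167.16023285 222.72907252] [0.87297401 0.72494524 0.13987492]
```

View pics/i.png

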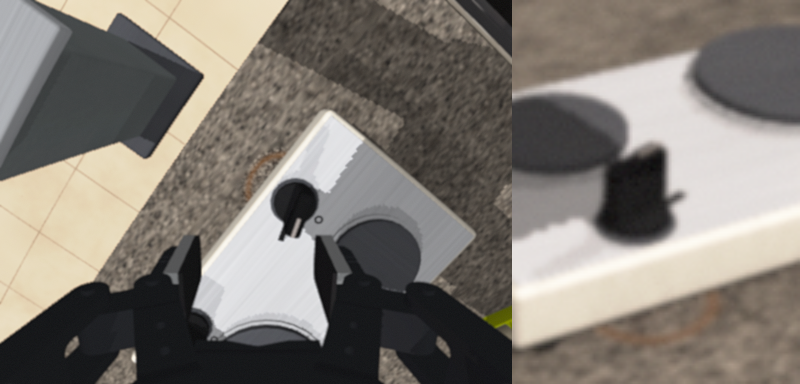

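The knob sits on the deck at (295,203) with no gap under the disc, and its stripe points towards the mark at (283,237). One measured check before handing in.

```bash
python3 - <<'E'
from h import *
p=capture("wrist")
def ortho(z,x1=500,y0=210,s=6,n=70):
    j,i=np.meshgrid(np.arange(n*s),np.arange(n*s)); m=np.array([[proj(p,[x1-a/s,y0-b/s,z]) for b in range(n*s)] for a in range(n*s)],np.float32)
    return cv2.remap(p["frame"],m[...,0],m[...,1],1)
o=[ortho(z,x1=485,y0=202) for z in(52,96)]
q=o[1]; c=(int((202-166.8)*6),int((485-446.3)*6))
a=np.radians(70.3); cv2.line(q,c,(int(c[0]+200*np.sin(a)),int(c[1]-200*np.cos(a))),(0,0,255),1)
cv2.imwrite("pics/j.png",cv2.resize(np.hstack(o),(800,400)))
# disc top plane height check: circle diameter/position implied at z=62
print(search_frame(p,"small_knob")[0])
E
```

```text
{'point': [443.3, 164.5, 86.1], 'score': 0.75}
```

View pics/j.png

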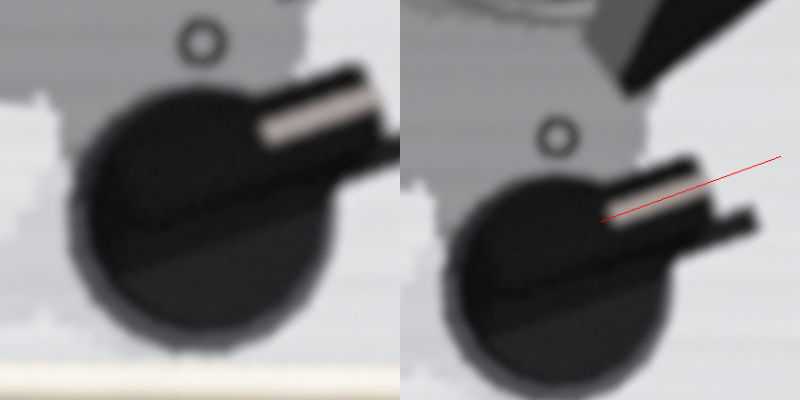

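The stripe in the right view lies along the 70.3° line drawn from the knob axis in the pushed-in plane at z = 96. The knob is therefore both on the mark and down.

```bash
python3 -c "
from h import *
print(sense()['time_s'],finish_job())"
```

```text
the job is handed in; nothing more can be done
12.275 None
```

The smaller (left) ring's knob is switched on, and I handed the job in at 12.3 s of the 32 s allowed. I pulled the knob up about 17 mm, turned it 68° clockwise to the solid bar mark, then pushed it down and let go.

- **Pushed in:** on the push down the tool returned to its original grip height (68.6 mm, against 68.8 mm at the first grip) and met the stop at 22 N.
- **Pointer:** in the last pictures the pointer stripe lies on the computed 70.3° direction of the mark, at the pushed-in height, with no gap under the disc.
- **Clear of the cooker:** the gripper was raised clear and the force reading was near zero.
- **Larger knob:** I never touched it, but I did not measure it again at the end.
- **Disagreement:** the detection network put the middle of the visible knob surface at z = 86 mm in the last picture, against 81 mm before the turn. I put this down to the different viewing angle and its 4 mm accuracy. The grip height and the stripe position both say the knob is fully down.

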